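# Turn the treat tin lid-down for the parrot

### The arm

A 6-joint arm with a two-finger parallel gripper is mounted at the origin on the work surface. World frame = base frame: x ahead of the robot, y to its left, z up, the work surface at z = 0. Lengths are in m, angles in rad, forces in N, time in s.
With the tool pointing down it reaches from about 0.375 to 0.9 m from the base axis. Payload 3.1 kg.
Tool frame: the origin (TCP) lies at the very end of the fingers, on their centre line; the grasp point (between the pads) lies 19 mm behind it; z points along the fingers, y is the line along which they close (so a half turn about z gives the same grasp; the last joint's range is limited). The gripper opens to 87 mm and grips with 3 to 60 N. Pads are 19 mm wide; open, the fingers measure 117 mm over their backs; the gripper's body (75 mm by 190 mm) begins 51 mm behind the grasp point.
Start: joints at [-1.381, 0.527, 1.433, -0, 1.181, -0.178], TCP at [0.225, -0.583, 0.223] pointing down, gripper open.
Joint ranges: [-3.08, 3.08], [-0.75, 2.2], [0.22, 2.44], [-1.43, 4.57], [0, 2.65], [-2.85, 2.85]. Speed limits (rad/s): [2.79, 2.79, 3.14, 3.14, 3.14, 3.14].

### API

Orientations are given as a rotation vector (axis times angle).
In Python, from plant import robot gives the robot as it stands.
- The arm moves only by the tool play_rows, never from a script. Its argument "plan" is a list of rows, each an object of numbers: "tx", "ty", "tz": the shift along the world's x, y, z in cm; "turn": the turn about the world's z in rad. A call has 1 to 20 rows; each row is the pose to reach, as a shift and turn from the pose commanded when the call began; what a row does not reach only later rows make up. A row lasts 1/10 s, in which the tool goes at most 50 mm and 8.59 degrees, less where a joint would pass 70% of its speed; a pose out of reach is approached as far as the arm can. A call with a gripper value outside its range is refused whole. "claw" is the finger opening in cm, from 0 to 8.7, set as the call begins (left out, the last holds). The fingers move at their own pace and stop on an object; "force" is the grip in N (left out, the last holds). Time passes only in rows, so rows that repeat a pose let the fingers close. It gives the time, the measured TCP pose, the force, the opening and the grip force at its end, in the units of the state.
- robot.get_state(): the state, without advancing time (a new reading comes with each control period).
- robot.get_image(name): name is "side" or "top" or "wrist"; returns the picture (400x640x3 uint8, blue, green, red); there is no depth.
- robot.get_calibration(name): a dict with "fx", "fy", "cx", "cy" (pixels), "R" (3x3) and "t" (3): a world point X has camera coordinates R X + t. Camera axes: x right, y down, z forward; pixel columns grow to the right and rows downward; lengths in m; the calibration is good to about 2 mm. A picture is of the moment at which its call begins: read the wrist's pose just before it. get_calibration takes no time and is no camera call; for the wrist camera it gives the pose at the moment of the call.
- robot.close_job(): hands the job in; it is judged then, once.
The state is a dict: "t": time; "q": joint angles; "dq": joint speeds; "effort": joint torques, N m; "ee_pos": TCP position; "tool_rot": TCP orientation; "wrist_force": force on the tool from outside, world axes, zero at the start; "wrist_torque": the same for the moment, N m; "opening": finger opening in m; "grasp_force": force on a finger pad.
Only numpy, scipy, OpenCV 4.12 (cv2) and the standard library are available. Lean on these libraries where they do the work, as an engineer would, in place of code of your own. Each camera call takes 0.05 s, during which the arm holds its last target. There are 200 camera calls.

### The job

Take the lidded treat tin out of its sloping pine cradle, turn it over and leave it standing upside down, flat on its lid, in the middle of the round marble board, walnuts still inside, so the parrot has to work for them. The lid is only loosely slipped on: keep it pinched shut all the way, let the tin down gently instead of letting it fall or slap over, and leave the other things on the shelf where they are.

Things in the scene. Friction and masses are not known exactly. Their poses are not given: they have to be found in the camera images.
- tin: treat tin: open rectangular stainless tin, 100 (x) x 84 (y) x 48 mm (z), walls and base 2.5 mm, about 220 g. Origin: centre of its base's underside; z points out of the mouth to the lid. At the start z leans 45 degrees from upright, +x points downhill, 45 degrees below level, away from the robot; y is level. With lid it is 51 mm thick along z
- tin_end (a point): middle of the tin's upper end at the start: 50 mm from the tin's origin along its -x and 25.5 mm up its z, half way through tin and lid. Fingers can come in here along the tin's +x, one over the lid, one under the base, and pinch both
- lid: loose stainless slip lid, falls off if turned unheld: plate 107.4 (x) x 91.4 (y) x 3 mm, skirt 12 mm deep, 2.5 mm thick, around the tin's walls with 1.2 mm play each side; about 90 g. Origin: centre of the plate's inner face, which rests on the tin's rim, so seated it is 48 mm up the tin's z; axes as the tin's when seated
- cradle: fixed pine cradle, a 90 degree V opening upwards on a foot 130 x 104 x 10 mm, left or right on the shelf, across from the board. Origin on the table below the V's bottom line; its x points, level, to the side the lid faces. The tin's base leans on two ribs on the -x side, its lower end on two on the +x side; 6 mm cheeks with 3 mm play guide its sides
- cradle_vee (a point): middle of the V's bottom line (along the cradle's y), 34 mm above the table. The ribs under the tin's base run 65 mm up the slope from here and leave 60 mm open between them, so a finger can pass under the middle of the base
- board: fixed round marble board, 240 mm across, 12 mm thick, lying flat; origin at the centre of its underside
- walnut0: walnut, 28 mm ball of 12 g, loose inside the closed tin; origin at its centre
- walnut1: second walnut, the same
- bell: small stainless bell, 52 mm across, 46 mm high, loose, a bystander to be left alone; origin at the centre of its underside
- block0: pine block 34 x 40 x 30 mm, loose, a bystander to be left alone; origin at the centre of its underside
- block1: pine block 40 x 40 x 30 mm, loose, a bystander to be left alone; origin at the centre of its underside
- block2: pine block 50 x 40 x 30 mm, loose, a bystander to be left alone; origin at the centre of its underside
- dish: green ceramic bowl, 110 mm across, 35 mm high, loose, a bystander to be left alone; origin at the centre of its underside
- ball: clear plastic foraging ball, 70 mm across, loose, a bystander to be left alone; origin at the centre of its underside
- foot_toy: red acrylic dumbbell, 86 mm long, 44 mm across, loose, a bystander to be left alone; origin at the centre of its underside, its axis lying along x
Things that resemble listed ones, but are neither listed nor needed, are in the scene too. There is more than one size of the lid; the one meant has the size given above. What is shaped like the tin but blue is not meant.

How it is judged:
On the way, in this order (a step that is already met when the one before it is completed fails the run):
1. the tin is lifted from its cradle with the lid on (distance of tin from where it was at the start of the episode above 0.03 m and contact force between tin and cradle below 0.02 N), for 0.1 s.
2. the tin is turned lid-downwards (at least 30 degrees beyond level), lid on (angle between tin's own z axis and vertical above 2.09 rad), for 0.2 s.
At the end, for the whole second after the job is handed in: the tin stands upside down (z within 5 degrees of straight down) on its seated lid (gap under 3 mm), lid lying on the board, tin centre within 50 mm of the board's centre, both walnuts inside, everything at rest and released (angle between tin's own z axis and vertical above 3.05 rad and horizontal distance between tin and board below 0.05 m and height (world z) of tin between 0.058 and 0.068 m and z of lid in the frame of tin below 0.051 m and angle between the z axis of lid and the z axis of tin, either way round below 0.06 rad and contact force between lid and board above 0.5 N and distance between each of walnut0, walnut1 and tin below 0.07 m and linear speed of tin below 0.02 m/s); the robot touches nothing.
It fails at once if the lid comes more than 6 mm off its seat (z of lid in the frame of tin above 0.054 m).
It fails at once if the tin falls or slaps over: it moves faster than 0.6 m/s while the fingers touch neither tin nor lid (linear speed of tin above 0.6 m/s and contact force between each of tin, lid and the fingers below 0.02 N).
It fails at once if another thing on the shelf is moved by more than 20 mm (distance of any of bell, block0, block1, block2, dish, ball, foot_toy from where it was at the start of the episode above 0.02 m).
It also fails if it takes over 51 s, if anything falls off the work surface, if the arm or the gripper's body presses on something with over 40 N, if the wrist force passes 120 N, or if a joint passes its speed limit or range.

## Working session

There is one attempt and no reset: what is moved stays moved. The work goes in short steps, Python scripts to look and compute and a tool call to move; the robot and the scene stay as the last step left them, time stands still between calls to the robot, and variables do not carry over. Pictures are saved under pics/ and viewed, at most 10 in all, crops included, and the job is handed in when it is done.

Besides the shell and the picture viewer there is one more tool, called after ">>>" as name(argument=value, ...), one argument or row to a line, values as JSON. play_rows: Moves the arm, as the interface text tells. Its arguments: {"type":"object","properties":{"plan":{"type":"array"},"claw":{"type":"number"},"force":{"type":"number"}},"required":["plan"]}

```bash
ls; mkdir -p pics; python3 - <<'E'
from plant import robot
import cv2,numpy as np
s=robot.get_state();print({k:np.round(v,3).tolist() for k,v in s.items()})
for n in("side","top"):
    c=robot.get_calibration(n);print(n,{k:np.round(v,4).tolist() for k,v in c.items()})
    cv2.imwrite(f"pics/{n}0.png",robot.get_image(n))
E
```

```text
pics
{'t': 0.0, 'q': [-1.38, 0.528, 1.434, -0.0, 1.181, -0.179], 'dq': [-0.002, -0.001, -0.0, 0.0, -0.0, 0.002], 'effort': [-0.001, -44.005, -17.659, 0.063, 0.058, -0.0], 'ee_pos': [0.225, -0.582, 0.222], 'tool_rot': [-3.086, -0.576, 0.0], 'wrist_force': [-0.437, 0.294, -0.455], 'wrist_torque': [0.007, 0.006, 0.008], 'grasp_force': 0.0, 'opening': 0.087}
side {'fx': 461.1257, 'fy': 461.1257, 'cx': 325.6177, 'cy': 199.5812, 'R': [[-0.8664, -0.4993, 0.0059], [-0.3671, 0.6289, -0.6854], [0.3385, -0.596, -0.7282]], 't': [0.5089, 0.2742, 0.9819]}
top {'fx': 409.4633, 'fy': 409.4633, 'cx': 317.7715, 'cy': 195.5454, 'R': [[0.0027, -0.9997, -0.0247], [-0.9863, 0.0014, -0.165], [0.165, 0.0248, -0.986]], 't': [0.0196, 0.6117, 1.1032]}
```

View pics/top0.png

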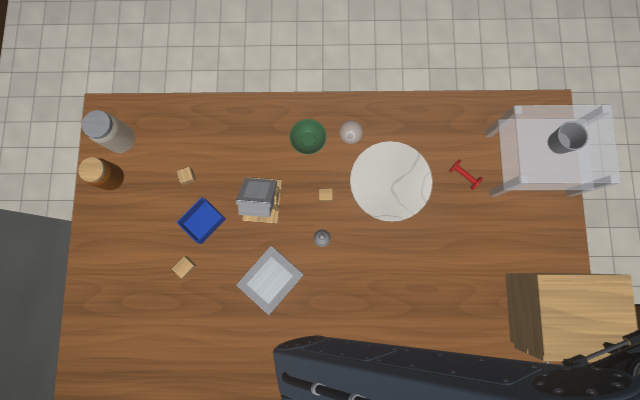

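View pics/side0.png

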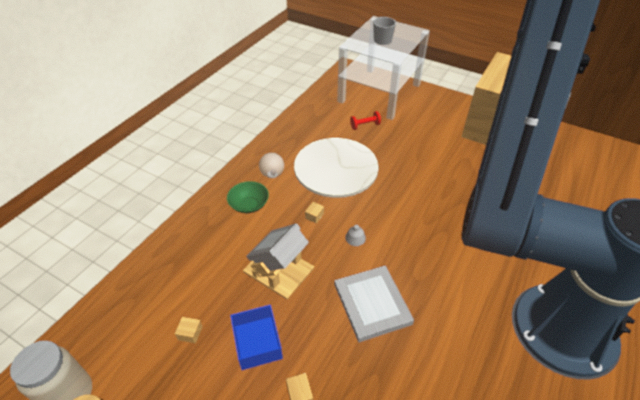

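Top view: the tin with its lid sits in the pine cradle at about (258,197) and the board is at (391,181). Three things resemble the tin or its lid:
- Steel tin in the cradle (258,197): the one meant, because it is steel, lidded and in the cradle.
- Blue tin (201,220): not meant, because of its colour.
- Loose grey lid or tray (270,280): not meant, because it is lying apart.

I'll confirm this in one enlarged crop and measure the board.

```bash
cat > h.py <<'E'
import cv2,numpy as np
from plant import robot
def ray(n,uv):
    c=robot.get_calibration(n);R=np.array(c["R"]);t=np.array(c["t"])
    d=R.T@np.array([(uv[0]-c["cx"])/c["fx"],(uv[1]-c["cy"])/c["fy"],1.]);return -R.T@t,d
def plane(n,uv,z):
    o,d=ray(n,uv);return o+d*(z-o[2])/d[2]
def proj(n,X):
    c=robot.get_calibration(n);p=np.array(c["R"])@X+np.array(c["t"]);return np.array([c["fx"]*p[0]/p[2]+c["cx"],c["fy"]*p[1]/p[2]+c["cy"]])
def tri(n1,a,n2,b):
    o,d=ray(n1,a);p,e=ray(n2,b)
    k=np.linalg.lstsq(np.c_[d,-e],p-o,rcond=None)[0];A=o+k[0]*d;B=p+k[1]*e
    return (A+B)/2,np.linalg.norm(A-B)
E
python3 - <<'E'
from h import *
a=cv2.imread("pics/top0.png");b=cv2.imread("pics/side0.png")
A=cv2.resize(a[170:230,225:295],None,fx=5.7,fy=5.7,interpolation=2);B=cv2.resize(b[215:305,235:325],(399,399),interpolation=2)
im=np.zeros((400,800,3),np.uint8);im[:342,:399]=A[:342,:399];im[:399,400:799]=B
cv2.imwrite("pics/crop1.png",im)
h=cv2.cvtColor(a,cv2.COLOR_BGR2HSV)
m=((h[...,1]<60)&(h[...,2]>150)).astype(np.uint8);m[:,:345]=0;m[:,440:]=0;m[:135]=0;m[230:]=0
m=cv2.morphologyEx(m,cv2.MORPH_CLOSE,np.ones((5,5)))
c=max(cv2.findContours(m,0,1)[0],key=cv2.contourArea)
e=cv2.fitEllipse(c);print(e,plane("top",e[0],.012));X=plane("top",e[0],.012)
for s in(1,-1):print(plane("top",(e[0][0]+s*e[1][0]/2,e[0][1]),.012))
for n,uv in [("bell",(322,239)),("blk",(326,194)),("dish",(308,136)),("ball",(351,132)),("toy",(466,174))]:print(n,plane("top",uv,.02).round(3))
E
```

```text
((390.7225036621094, 180.9641876220703), (78.86481475830078, 81.84812927246094), 109.77015686035156) [ 0.66111684 -0.19197104  0.012     ]
[ 0.66085158 -0.30636536  0.012     ]
[ 0.66138339 -0.07702219  0.012     ]
bell [0.492 0.008 0.02 ]
blk [ 0.621 -0.003  0.02 ]
dish [0.796 0.05  0.02 ]
ball [ 0.808 -0.077  0.02 ]
toy [ 0.68  -0.408  0.02 ]
```

View pics/crop1.png

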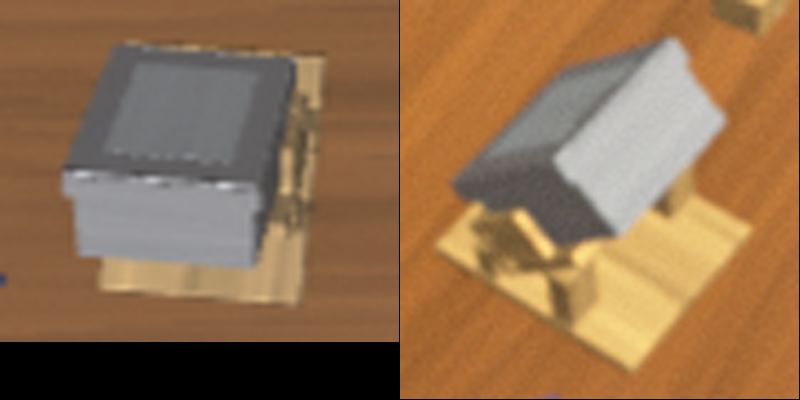

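```bash
python3 - <<'E'
from h import *
T=lambda x,y:(225+x/5.7,170+y/5.7)
S=lambda x,y:(235+(x-400)/4.433,215+y/4.433)
P={}
for n,a,b in[("lidtop+y",(65,172),(555,158)),("lidtop-y",(263,188),(672,38)),("base+y",(80,255),(612,237)),("base-y",(250,265),(725,120))]:
    P[n],g=tri("top",T(*a),"side",S(*b));print(n,P[n].round(4),round(g,4))
l=P["lidtop-y"]-P["lidtop+y"];b=P["base-y"]-P["base+y"]
print(np.linalg.norm(l),np.linalg.norm(b),np.degrees(np.arctan2(l[0],-l[1])),np.degrees(np.arctan2(b[0],-b[1])))
F=[plane("top",T(*p),.01) for p in((100,288),(300,303),(325,57))]
print(np.round(F,4),np.linalg.norm(F[0]-F[1]),np.linalg.norm(F[1]-F[2]))
d=F[2]-F[1];print("d deg",np.degrees(np.arctan2(d[1],d[0])),"centre",(F[0]+F[2])/2)
E
```

```text
lidtop+y [0.5853 0.2293 0.1451] 0.0027
lidtop-y [0.5787 0.1393 0.1422] 0.0035
base+y [0.5538 0.2306 0.1059] 0.0066
base-y [0.5457 0.1485 0.1099] 0.0002
0.09032062529824296 0.08256747750929967 -4.2045036835864265 -5.66568278035521
[[0.5453 0.2394 0.01  ]
 [0.5377 0.1371 0.01  ]
 [0.6652 0.1265 0.01  ]] 0.10262152402474646 0.12790804613174214
d deg -4.726744601864826 centre [0.60524134 0.18298593 0.01      ]
```

The crop confirms it: the steel tin leans in the cradle with its dark lid face up and away and its light upper end toward the robot. Measured edge heights are 143–145 mm and 106–110 mm, against 143.4 and 104.7 expected. I'm moving above it now.

>>> play_rows(
  plan=[
    {"tx":36.3,"ty":75.5,"tz":3,"turn":1.12},
    {"tx":36.3,"ty":75.5,"tz":3,"turn":1.12},
    {"tx":36.3,"ty":75.5,"tz":3,"turn":1.12},
    {"tx":36.3,"ty":75.5,"tz":3,"turn":1.12},
    {"tx":36.3,"ty":75.5,"tz":3,"turn":1.12},
    {"tx":36.3,"ty":75.5,"tz":3,"turn":1.12},
    {"tx":36.3,"ty":75.5,"tz":3,"turn":1.12},
    {"tx":36.3,"ty":75.5,"tz":3,"turn":1.12},
    {"tx":36.3,"ty":75.5,"tz":3,"turn":1.12},
    {"tx":36.3,"ty":75.5,"tz":3,"turn":1.12},
    {"tx":36.3,"ty":75.5,"tz":3,"turn":1.12},
    {"tx":36.3,"ty":75.5,"tz":3,"turn":1.12},
    {"tx":36.3,"ty":75.5,"tz":3,"turn":1.12},
    {"tx":36.3,"ty":75.5,"tz":3,"turn":1.12},
    {"tx":36.3,"ty":75.5,"tz":3,"turn":1.12},
    {"tx":36.3,"ty":75.5,"tz":3,"turn":1.12},
    {"tx":36.3,"ty":75.5,"tz":3,"turn":1.12},
    {"tx":36.3,"ty":75.5,"tz":3,"turn":1.12},
    {"tx":36.3,"ty":75.5,"tz":3,"turn":1.12},
    {"tx":36.3,"ty":75.5,"tz":3,"turn":1.12},
  ],
  claw=8.7,
  force=20,
)

```text
t: 2.1
ee_pos: [0.5874, 0.1711, 0.252]
tool_rot: [-2.311, -2.127, 0.003]
wrist_force: [0.5, 0.3, 0.6]
opening: 0.0869
grasp_force: 0.0
```

```bash
python3 - <<'E'
from h import *
s=robot.get_state();print({k:np.round(s[k],4).tolist() for k in("t","q","ee_pos","tool_rot")})
c=robot.get_calibration("wrist");print({k:np.round(v,4).tolist() for k,v in c.items()})
import json;json.dump({k:np.array(v).tolist() for k,v in c.items()},open("w1.json","w"))
im=robot.get_image("wrist");cv2.imwrite("pics/w1.png",im)
u=np.array([-.7071*.9966,.7071*.082,.7071]);n=np.array([.7071*.9966,-.7071*.082,.7071]);y=np.array([.082,.9966,0])
V=np.array([.6195,.182,.034])
for k,p in {"lt+":103.7*u+51*n+45.7*y,"lt-":103.7*u+51*n-45.7*y,"b+":100*u+42*y,"b-":100*u-42*y,"ll+":-3.7*u+51*n+45.7*y,"ll-":-3.7*u+51*n-45.7*y}.items():print(k,proj("wrist",V+p/1000).round(1))
E
```

```text
{'t': 2.1, 'q': [0.1013, 0.4795, 1.4321, -0.0005, 1.232, 0.1841], 'ee_pos': [0.5874, 0.1711, 0.252], 'tool_rot': [-2.3107, -2.1272, 0.003]}
{'fx': 345.142, 'fy': 345.142, 'cx': 320.3073, 'cy': 204.0364, 'R': [[0.9966, -0.0821, -0.0013], [-0.0787, -0.959, 0.2723], [-0.0237, -0.2713, -0.9622]], 't': [-0.5713, 0.169, 0.4795]}
lt+ [311.9 126.5]
lt- [312.7 237.8]
b+ [274.9 128.4]
b- [278.2 219.2]
ll+ [391.2 122.1]
ll- [386.4 211.3]
```

View pics/w1.png

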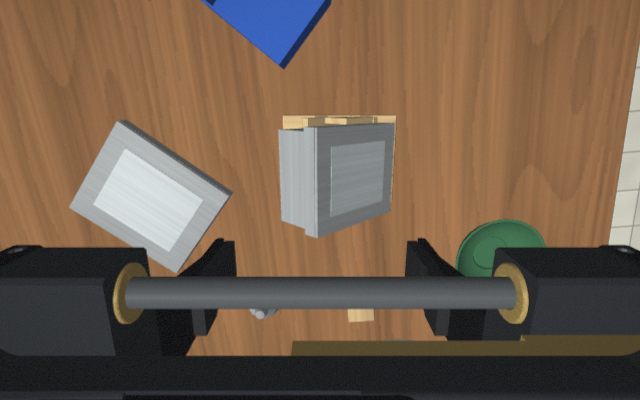

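>>> play_rows(
  plan=[
    {"tx":0.2,"ty":0,"tz":-5,"turn":0},
    {"tx":0.2,"ty":0,"tz":-9,"turn":0},
    {"tx":0.2,"ty":0,"tz":-11,"turn":0},
    {"tx":0.2,"ty":0,"tz":-13,"turn":0},
    {"tx":0.2,"ty":0,"tz":-14,"turn":0},
    {"tx":0.2,"ty":0,"tz":-15,"turn":0},
    {"tx":0.2,"ty":0,"tz":-15.7,"turn":0},
    {"tx":0.2,"ty":0,"tz":-15.7,"turn":0},
    {"tx":0.2,"ty":0,"tz":-15.7,"turn":0},
  ],
)

```text
t: 3.05
ee_pos: [0.5908, 0.172, 0.0962]
tool_rot: [2.31, 2.128, 0.001]
wrist_force: [1.7, -0.5, -0.4]
opening: 0.0871
grasp_force: 0.0
```

```bash
python3 - <<'E'
from h import *
s=robot.get_state();print({k:np.round(s[k],4).tolist() for k in("t","ee_pos","wrist_force","opening","grasp_force")})
a=robot.get_image("side");b=robot.get_image("wrist")
im=np.zeros((400,800,3),np.uint8);im[:,:400]=cv2.resize(a[185:305,225:345],(400,400),interpolation=2);im[:,400:]=b[:,120:520]
cv2.imwrite("pics/g1.png",im)
E
```

```text
{'t': 3.05, 'ee_pos': [0.5908, 0.172, 0.0962], 'wrist_force': [1.68, -0.4932, -0.4292], 'opening': 0.0871, 'grasp_force': 0.0}
```

View pics/g1.png

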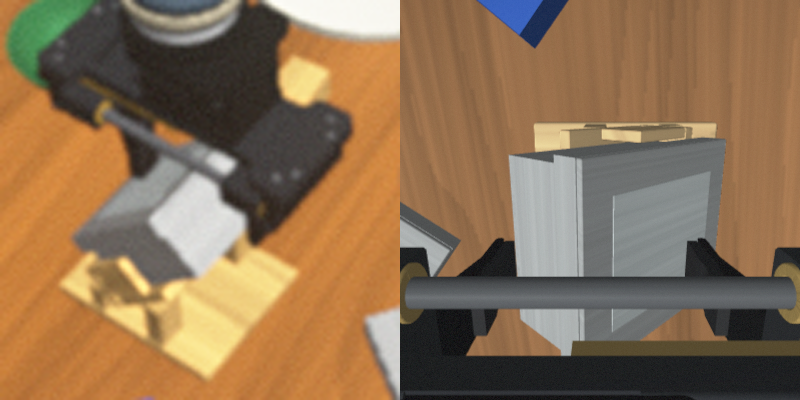

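The fingers straddle the tin's upper end, one over the lid and one behind the base, and the body is clear above it. I'll close gently.

>>> play_rows(
  plan=[
    {"tz":0},
    {"tz":0},
    {"tz":0},
    {"tz":0},
    {"tz":0},
  ],
  claw=5,
  force=12,
)

```text
schema error: expected keys tx, ty, tz, turn
```

>>> play_rows(
  plan=[
    {"tx":0,"ty":0,"tz":0,"turn":0},
    {"tx":0,"ty":0,"tz":0,"turn":0},
    {"tx":0,"ty":0,"tz":0,"turn":0},
    {"tx":0,"ty":0,"tz":0,"turn":0},
    {"tx":0,"ty":0,"tz":0,"turn":0},
  ],
  claw=5,
  force=12,
)

```text
t: 3.65
ee_pos: [0.5904, 0.1722, 0.0962]
tool_rot: [2.31, 2.128, 0.001]
wrist_force: [-1.6, -0.3, 5.7]
opening: 0.0788
grasp_force: 12.0
```

>>> play_rows(
  plan=[
    {"tx":0,"ty":0,"tz":0,"turn":0},
    {"tx":0.2,"ty":0,"tz":0.4,"turn":0},
    {"tx":0.4,"ty":0,"tz":0.8,"turn":0},
    {"tx":0.6,"ty":0,"tz":1.2,"turn":0},
    {"tx":0.8,"ty":0,"tz":1.6,"turn":0},
    {"tx":0.8,"ty":0,"tz":1.6,"turn":0},
  ],
  force=20,
)

```text
t: 4.25
ee_pos: [0.5955, 0.1718, 0.1119]
tool_rot: [-2.308, -2.126, 0.008]
wrist_force: [-6.3, -1.1, 8.0]
opening: 0.0658
grasp_force: 19.4
```

```bash
python3 - <<'E'
from h import *
s=robot.get_state();print({k:np.round(s[k],4).tolist() for k in("t","ee_pos","wrist_force","opening","grasp_force")})
a=robot.get_image("side");b=robot.get_image("wrist")
im=np.zeros((400,800,3),np.uint8);im[:,:400]=cv2.resize(a[185:305,225:345],(400,400),interpolation=2);im[:,400:]=b[:,120:520]
cv2.imwrite("pics/g2.png",im)
E
```

```text
{'t': 4.25, 'ee_pos': [0.5955, 0.1718, 0.1119], 'wrist_force': [-6.3149, -1.0845, 7.9922], 'opening': 0.0658, 'grasp_force': 19.417}
```

View pics/g2.png

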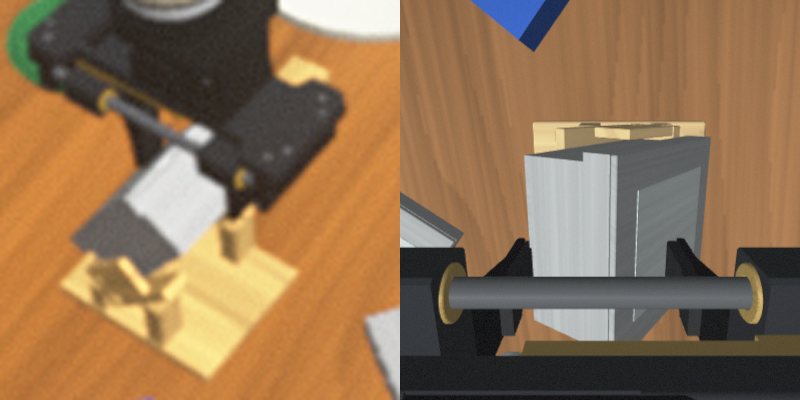

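The tin is righting between the pads (opening 65.8 mm) with the lid on. I'll continue.

>>> play_rows(
  plan=[
    {"tx":0.2,"ty":0,"tz":0.4,"turn":0},
    {"tx":0.4,"ty":0,"tz":0.8,"turn":0},
    {"tx":0.6,"ty":0,"tz":1.2,"turn":0},
    {"tx":0.8,"ty":0,"tz":1.6,"turn":0},
    {"tx":1.0,"ty":0,"tz":2.0,"turn":0},
    {"tx":1.0,"ty":0,"tz":2.4,"turn":0},
    {"tx":1.0,"ty":0,"tz":2.4,"turn":0},
  ],
  claw=4,
  force=25,
)

```text
t: 5.05
ee_pos: [0.6093, 0.1722, 0.1359]
tool_rot: [2.31, 2.128, 0.003]
wrist_force: [0.0, 0.4, -3.6]
opening: 0.0571
grasp_force: 23.0
```

```bash
python3 - <<'E'
from h import *
s=robot.get_state();print({k:np.round(s[k],4).tolist() for k in("t","ee_pos","wrist_force","opening","grasp_force")})
a=robot.get_image("side");b=robot.get_image("wrist")
im=np.zeros((400,800,3),np.uint8);im[:,:400]=cv2.resize(a[185:305,225:345],(400,400),interpolation=2);im[:,400:]=b[:,120:520]
cv2.imwrite("pics/g3.png",im)
E
```

```text
{'t': 5.05, 'ee_pos': [0.6093, 0.1722, 0.1359], 'wrist_force': [0.005, 0.4222, -3.6368], 'opening': 0.0571, 'grasp_force': 22.9741}
```

View pics/g3.png

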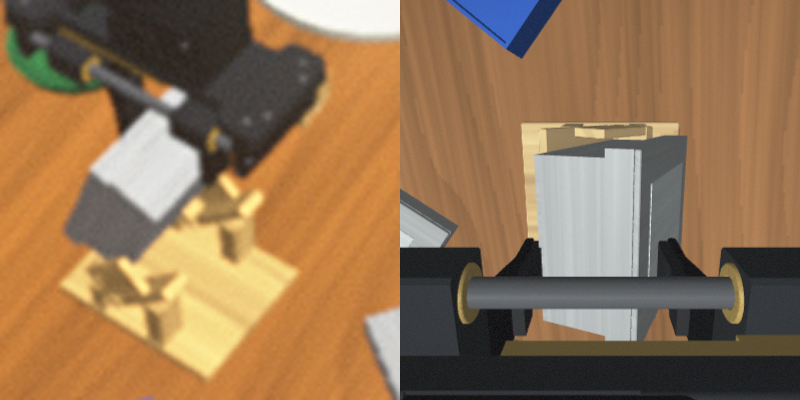

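The tin is off the cradle: the wrist carries 3.6 N, close to its weight, and the lid is pinched. I'll lift and squeeze a bit more so it settles upright in the pads.

>>> play_rows(
  plan=[
    {"tx":0,"ty":0,"tz":1.5,"turn":0},
    {"tx":0,"ty":0,"tz":3,"turn":0},
    {"tx":0,"ty":0,"tz":4.5,"turn":0},
    {"tx":0,"ty":0,"tz":6,"turn":0},
    {"tx":0,"ty":0,"tz":7.5,"turn":0},
    {"tx":0,"ty":0,"tz":7.5,"turn":0},
  ],
  force=40,
)

```text
t: 5.75
ee_pos: [0.6099, 0.1723, 0.2126]
tool_rot: [2.308, 2.127, 0.006]
wrist_force: [0.5, 0.4, -1.9]
opening: 0.0565
grasp_force: 37.1
```

>>> play_rows(
  plan=[
    {"tx":-0.3,"ty":-2,"tz":0,"turn":0.01},
    {"tx":-0.6,"ty":-5,"tz":0,"turn":0.02},
    {"tx":-1.1,"ty":-8,"tz":0,"turn":0.03},
    {"tx":-1.5,"ty":-11,"tz":0,"turn":0.04},
    {"tx":-1.9,"ty":-14.5,"tz":0,"turn":0.05},
    {"tx":-2.4,"ty":-18,"tz":0,"turn":0.06},
    {"tx":-2.8,"ty":-21.5,"tz":0,"turn":0.07},
    {"tx":-3.3,"ty":-25,"tz":0,"turn":0.08},
    {"tx":-3.7,"ty":-28.5,"tz":0,"turn":0.082},
    {"tx":-4.2,"ty":-32,"tz":0,"turn":0.082},
    {"tx":-4.5,"ty":-34.5,"tz":-0.3,"turn":0.082},
    {"tx":-4.7,"ty":-36.5,"tz":-0.6,"turn":0.082},
    {"tx":-4.8,"ty":-37.4,"tz":-0.9,"turn":0.082},
    {"tx":-4.8,"ty":-37.6,"tz":-1,"turn":0.082},
    {"tx":-4.8,"ty":-37.6,"tz":-1,"turn":0.082},
  ],
)

```text
t: 7.25
ee_pos: [0.56, -0.2032, 0.1998]
tool_rot: [-2.22, -2.22, -0.0]
wrist_force: [1.1, 0.6, -3.9]
opening: 0.0564
grasp_force: 37.0
```

```bash
python3 - <<'E'
from h import *
s=robot.get_state();print({k:np.round(s[k],4).tolist() for k in("t","ee_pos","tool_rot","wrist_force","opening","grasp_force")})
print(proj("side",np.array(s["ee_pos"])),proj("side",np.array([.661,-.192,.012])))
a=robot.get_image("side");b=robot.get_image("wrist")
im=np.zeros((400,800,3),np.uint8);im[:,:400]=cv2.resize(a[90:250,280:440],(400,400),interpolation=2);im[:,400:]=b[:,120:520]
cv2.imwrite("pics/g4.png",im)
E
```

```text
{'t': 7.25, 'ee_pos': [0.56, -0.2032, 0.1998], 'tool_rot': [-2.2202, -2.22, -0.0002], 'wrist_force': [1.0595, 0.6072, -3.8795], 'opening': 0.0564, 'grasp_force': 37.0462}
[376.42415949 120.77513242] [336.92899233 165.328466  ]
```

View pics/g4.png

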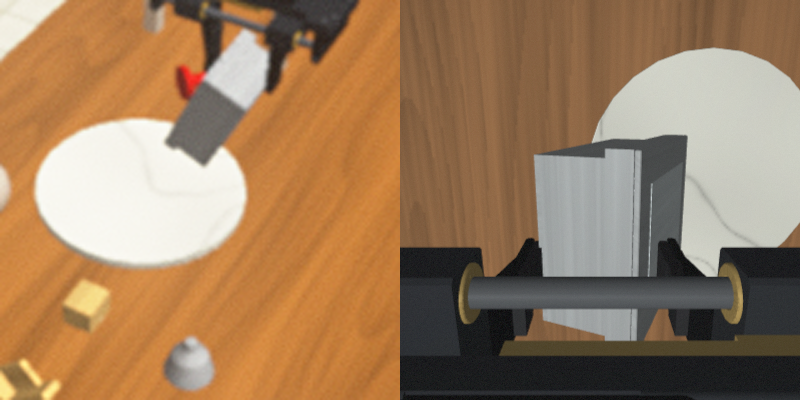

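Side crop: the tin hangs over the board's near edge, still leaning about 20° with the lid away from the robot. The wrist view shows the lid shut. I'll lower until it just touches.

>>> play_rows(
  plan=[
    {"tx":0,"ty":0,"tz":-2,"turn":0},
    {"tx":0,"ty":0,"tz":-5,"turn":0},
    {"tx":0,"ty":0,"tz":-7,"turn":0},
    {"tx":0,"ty":0,"tz":-8,"turn":0},
    {"tx":0,"ty":0,"tz":-8.5,"turn":0},
    {"tx":0,"ty":0,"tz":-8.5,"turn":0},
  ],
)

```text
t: 7.95
ee_pos: [0.5606, -0.2036, 0.1156]
tool_rot: [2.221, 2.222, 0.0]
wrist_force: [-0.2, 0.6, -3.3]
opening: 0.0563
grasp_force: 37.0
```

>>> play_rows(
  plan=[
    {"tx":0,"ty":0,"tz":-0.2,"turn":0},
    {"tx":0,"ty":0,"tz":-0.4,"turn":0},
    {"tx":0,"ty":0,"tz":-0.6,"turn":0},
    {"tx":0,"ty":0,"tz":-0.6,"turn":0},
  ],
)

```text
t: 8.35
ee_pos: [0.5603, -0.204, 0.1096]
tool_rot: [2.222, 2.221, 0.0]
wrist_force: [0.9, 0.0, -3.8]
opening: 0.0562
grasp_force: 37.0
```

>>> play_rows(
  plan=[
    {"tx":0,"ty":0,"tz":-0.3,"turn":0},
    {"tx":0,"ty":0,"tz":-0.5,"turn":0},
    {"tx":0,"ty":0,"tz":-0.5,"turn":0},
  ],
)

```text
t: 8.65
ee_pos: [0.56, -0.2038, 0.1041]
tool_rot: [-2.221, -2.221, 0.0]
wrist_force: [-0.2, 0.6, -3.3]
opening: 0.0562
grasp_force: 37.0
```

>>> play_rows(
  plan=[
    {"tx":0,"ty":0,"tz":-0.2,"turn":0},
    {"tx":0,"ty":0,"tz":-0.4,"turn":0},
    {"tx":0,"ty":0,"tz":-0.4,"turn":0},
  ],
)

```text
t: 8.95
ee_pos: [0.5601, -0.2038, 0.1002]
tool_rot: [-2.221, -2.221, 0.0]
wrist_force: [-0.1, 0.8, -3.2]
opening: 0.0566
grasp_force: 37.0
```

>>> play_rows(
  plan=[
    {"tx":0,"ty":0,"tz":-0.2,"turn":0},
    {"tx":0,"ty":0,"tz":-0.4,"turn":0},
    {"tx":0,"ty":0,"tz":-0.4,"turn":0},
  ],
)

```text
t: 9.25
ee_pos: [0.5602, -0.2039, 0.0962]
tool_rot: [-2.221, -2.221, 0.0]
wrist_force: [-0.6, -0.0, -2.9]
opening: 0.0565
grasp_force: 37.0
```

>>> play_rows(
  plan=[
    {"tx":0,"ty":0,"tz":-0.2,"turn":0},
    {"tx":0,"ty":0,"tz":-0.3,"turn":0},
    {"tx":0,"ty":0,"tz":-0.3,"turn":0},
  ],
)

```text
t: 9.55
ee_pos: [0.5605, -0.2049, 0.0953]
tool_rot: [2.219, 2.221, -0.002]
wrist_force: [-1.5, -1.0, 6.6]
opening: 0.0569
grasp_force: 37.6
```

It touches the board with the tip at 95.5 mm. I'll ease the grip and stand the tin up by moving its top +x.

>>> play_rows(
  plan=[
    {"tx":0,"ty":0,"tz":0.1,"turn":0},
    {"tx":0.4,"ty":0,"tz":0.1,"turn":0},
    {"tx":0.8,"ty":0,"tz":0.2,"turn":0},
    {"tx":1.2,"ty":0,"tz":0.2,"turn":0},
    {"tx":1.6,"ty":0,"tz":0.2,"turn":0},
    {"tx":2.0,"ty":0,"tz":0.3,"turn":0},
    {"tx":2.4,"ty":0,"tz":0.3,"turn":0},
    {"tx":2.4,"ty":0,"tz":0.3,"turn":0},
  ],
  force=8,
)

```text
t: 10.35
ee_pos: [0.5853, -0.2039, 0.0964]
tool_rot: [2.221, 2.221, 0.001]
wrist_force: [-0.9, -0.4, 1.3]
opening: 0.0525
grasp_force: 7.9
```

It's nearly upright and standing on its own end (opening 52.5 mm). Next I'll open slightly, slide the tips down to 88 mm and start tipping lid-side, with both fingers staying within about 2 mm of the tin.

>>> play_rows(
  plan=[
    {"tx":0,"ty":0,"tz":0,"turn":0},
    {"tx":0,"ty":0,"tz":-0.3,"turn":0},
    {"tx":0,"ty":0,"tz":-0.6,"turn":0},
    {"tx":0.2,"ty":0,"tz":-0.9,"turn":0},
    {"tx":0.5,"ty":0,"tz":-0.9,"turn":0},
    {"tx":0.9,"ty":0,"tz":-0.9,"turn":0},
  ],
  claw=5.5,
  force=5,
)

```text
t: 10.95
ee_pos: [0.5929, -0.2037, 0.0871]
tool_rot: [-2.22, -2.22, 0.001]
wrist_force: [-1.1, 0.1, 0.5]
opening: 0.0549
grasp_force: 0.5
```

>>> play_rows(
  plan=[
    {"tx":0.2,"ty":0,"tz":0,"turn":0},
    {"tx":0.5,"ty":0,"tz":0,"turn":0},
    {"tx":0.8,"ty":0,"tz":0,"turn":0},
    {"tx":0.8,"ty":0,"tz":0,"turn":0},
  ],
  claw=5.6,
)

```text
t: 11.35
ee_pos: [0.6016, -0.2039, 0.0876]
tool_rot: [-2.221, -2.222, -0.0]
wrist_force: [-1.7, 0.2, -0.0]
opening: 0.0566
grasp_force: 0.6
```

```bash
python3 - <<'E'
from h import *
s=robot.get_state();print({k:np.round(s[k],4).tolist() for k in("t","ee_pos","wrist_force","opening","grasp_force")})
a=robot.get_image("side");b=robot.get_image("wrist")
im=np.zeros((400,800,3),np.uint8);im[:,:400]=cv2.resize(a[90:210,290:410],(400,400),interpolation=2);im[:,400:]=b[:,120:520]
cv2.imwrite("pics/g5.png",im)
E
```

```text
{'t': 11.35, 'ee_pos': [0.6016, -0.2039, 0.0876], 'wrist_force': [-1.7316, 0.1596, -0.0401], 'opening': 0.0566, 'grasp_force': 0.6245}
```

View pics/g5.png

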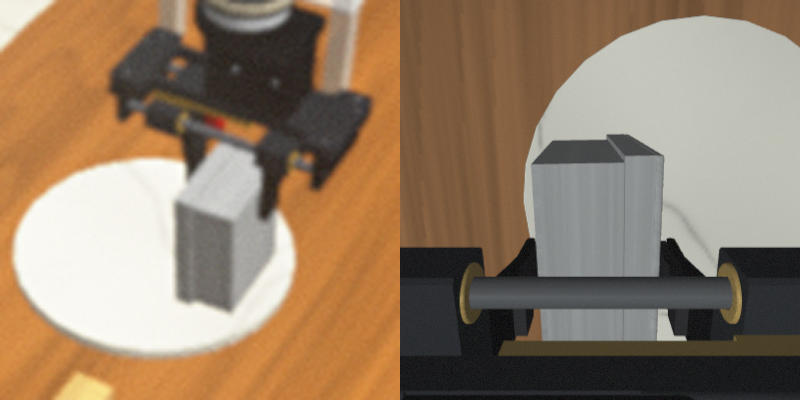

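Standing upright on the board between the fingers with the lid shut: base edge from (255,163) to (272,141) in the wrist frame. I'll check its tilt from that edge.

```bash
python3 - <<'E'
from h import *
t=plane("wrist",(254,163),.113);b=plane("wrist",(273,141),.014)
print(t,b,np.degrees(np.arctan2(t[0]-b[0],.099)))
im=cv2.imread("pics/g5.png")
E
```

```text
[ 0.57500494 -0.15130748  0.113     ] [ 0.56956554 -0.15198024  0.014     ] 3.1448667472279737
```

Tilt is about +3° forward and the foot hasn't slid. I'll continue in 5° steps.

>>> play_rows(
  plan=[
    {"tx":0.2,"ty":0,"tz":0,"turn":0},
    {"tx":0.4,"ty":0,"tz":0,"turn":0},
    {"tx":0.6,"ty":0,"tz":0,"turn":0},
    {"tx":0.8,"ty":0,"tz":0,"turn":0},
    {"tx":0.8,"ty":0,"tz":0,"turn":0},
  ],
  claw=5.9,
)

```text
t: 11.95
ee_pos: [0.6099, -0.204, 0.0876]
tool_rot: [2.221, 2.221, 0.001]
wrist_force: [-0.6, 0.6, 0.7]
opening: 0.0593
grasp_force: 0.6
```

>>> play_rows(
  plan=[
    {"tx":0.2,"ty":0,"tz":0,"turn":0},
    {"tx":0.4,"ty":0,"tz":0,"turn":0},
    {"tx":0.6,"ty":0,"tz":0,"turn":0},
    {"tx":0.8,"ty":0,"tz":0,"turn":0},
    {"tx":0.8,"ty":0,"tz":0,"turn":0},
  ],
  claw=6.2,
)

```text
t: 12.45
ee_pos: [0.618, -0.204, 0.0876]
tool_rot: [2.221, 2.221, 0.001]
wrist_force: [-0.6, -0.2, -0.1]
opening: 0.0623
grasp_force: 0.5
```

>>> play_rows(
  plan=[
    {"tx":0.2,"ty":0,"tz":0,"turn":0},
    {"tx":0.4,"ty":0,"tz":0,"turn":0},
    {"tx":0.6,"ty":0,"tz":0,"turn":0},
    {"tx":0.7,"ty":0,"tz":0,"turn":0},
    {"tx":0.7,"ty":0,"tz":0,"turn":0},
  ],
  claw=6.5,
)

```text
t: 12.95
ee_pos: [0.6247, -0.204, 0.0876]
tool_rot: [2.221, 2.221, 0.0]
wrist_force: [-0.3, -0.5, -0.1]
opening: 0.0648
grasp_force: 0.4
```

```bash
python3 - <<'E'
from h import *
s=robot.get_state();print({k:np.round(s[k],4).tolist() for k in("t","ee_pos","wrist_force","opening","grasp_force")})
im=robot.get_image("wrist");cv2.imwrite("pics/w6.png",im)
h=cv2.cvtColor(im,cv2.COLOR_BGR2HSV)
for r in range(120,260,8):
    g=im[r,180:460].astype(int).sum(1)//3;e=np.abs(np.diff(g,n=1)); k=[(i+180,int(g[i+1]-g[i])) for i in range(len(e)) if e[i]>14];print(r,k)
E
```

```text
{'t': 12.95, 'ee_pos': [0.6247, -0.204, 0.0876], 'wrist_force': [-0.3152, -0.5096, -0.1095], 'opening': 0.0648, 'grasp_force': 0.3877}
120 [(224, 40), (225, 33)]
128 [(220, 41), (221, 36)]
136 [(218, 46), (219, 34), (291, -31), (292, -24), (320, 15), (321, 30), (323, 19)]
144 [(215, 18), (216, 50), (217, 26), (237, -50), (239, -26), (240, -17), (309, 16), (328, -17), (356, 30), (358, 21)]
152 [(213, 21), (214, 59), (237, -29), (238, -24), (247, -17), (248, -26), (333, 16), (390, 17), (391, 22), (392, 15), (394, 23)]
160 [(211, 21), (212, 61), (238, -41), (256, -17), (257, -22), (258, -17), (357, 21), (394, 42), (395, 27)]
168 [(210, 29), (211, 65), (238, -17), (239, -33), (389, -16), (394, 65)]
176 [(210, 25), (211, 64), (239, -30), (240, -18), (393, 26), (394, 45)]
184 [(210, 35), (211, 47), (240, -43), (387, 15), (393, 66)]
192 [(209, 17), (210, 50), (211, 16), (240, -29), (241, -21), (388, -19), (393, 61)]
200 [(209, 23), (210, 51), (241, -42), (392, 40), (393, 24)]
208 [(211, 38), (212, 38), (241, -20), (242, -33), (386, 22), (387, -19), (392, 60)]
216 [(212, 18), (213, 47), (214, 20), (242, -30), (243, -16), (391, 20), (392, 44)]
224 [(214, 24), (215, 63), (243, -48), (391, 61)]
232 [(216, 38), (217, 39), (243, -28), (244, -19), (385, 19), (386, -20), (391, 55)]
240 [(218, 19), (219, 54), (235, -29), (236, -108), (237, -24), (244, 37), (245, 48), (386, -17), (391, 18), (395, -102), (402, 18), (403, 55), (404, 61), (405, 20)]
248 [(184, 41), (222, 19), (223, 53), (230, -27), (231, -108), (232, -30), (255, 44), (256, 54), (384, 15), (389, -43), (390, -47), (407, 24), (408, 55), (409, 59), (410, 23), (455, -62), (456, -77)]
256 [(185, 26), (186, 32), (225, -20), (226, -45), (255, 33), (256, 55), (257, 19), (384, 22), (385, -18), (389, -61), (390, -19), (412, 19), (413, 56), (414, 60), (415, 25), (453, -44), (454, -92)]
```

```bash
python3 - <<'E'
from h import *
for z in(.110,.115): print("lid edge",plane("wrist",(393.5,190),z))
for z in(.02,.025,.03): print("base bottom edge",plane("wrist",(240.5,195),z))
E
```

```text
lid edge [ 0.65526399 -0.16316192  0.11      ]
lid edge [ 0.65416934 -0.16196841  0.115     ]
base bottom edge [ 0.569915   -0.18820358  0.02      ]
base bottom edge [ 0.57110199 -0.18693279  0.025     ]
base bottom edge [ 0.57228898 -0.18566199  0.03      ]
```

Tilt is 19.6° with the foot still at x=0.619, and the far finger is 2 mm from the lid edge. I'll pass the balance point now and let it lean on the lid-side finger.

>>> play_rows(
  plan=[
    {"tx":0.2,"ty":0,"tz":0,"turn":0},
    {"tx":0.4,"ty":0,"tz":0,"turn":0},
    {"tx":0.6,"ty":0,"tz":0,"turn":0},
    {"tx":0.7,"ty":0,"tz":0,"turn":0},
    {"tx":0.7,"ty":0,"tz":0,"turn":0},
  ],
  claw=6.75,
)

```text
t: 13.5
ee_pos: [0.6317, -0.204, 0.0875]
tool_rot: [2.221, 2.221, 0.0]
wrist_force: [-0.7, 0.7, -0.7]
opening: 0.0677
grasp_force: 0.2
```

>>> play_rows(
  plan=[
    {"tx":0.2,"ty":0,"tz":0,"turn":0},
    {"tx":0.4,"ty":0,"tz":0,"turn":0},
    {"tx":0.6,"ty":0,"tz":0,"turn":0},
    {"tx":0.7,"ty":0,"tz":0,"turn":0},
    {"tx":0.7,"ty":0,"tz":0,"turn":0},
  ],
  claw=7.0,
)

```text
t: 14.0
ee_pos: [0.6387, -0.204, 0.0875]
tool_rot: [2.221, 2.221, 0.0]
wrist_force: [-0.8, 0.3, 0.5]
opening: 0.07
grasp_force: 0.0
```

>>> play_rows(
  plan=[
    {"tx":0.2,"ty":0,"tz":0,"turn":0},
    {"tx":0.4,"ty":0,"tz":0,"turn":0},
    {"tx":0.6,"ty":0,"tz":0,"turn":0},
    {"tx":0.6,"ty":0,"tz":0,"turn":0},
    {"tx":0.6,"ty":0,"tz":0,"turn":0},
  ],
  claw=7.2,
)

```text
t: 14.5
ee_pos: [0.6445, -0.204, 0.0876]
tool_rot: [2.221, 2.221, 0.0]
wrist_force: [1.0, -0.3, 0.9]
opening: 0.0717
grasp_force: 0.1
```

```bash
python3 - <<'E'
from h import *
s=robot.get_state();print({k:np.round(s[k],4).tolist() for k in("t","ee_pos","wrist_force","opening","grasp_force")})
im=robot.get_image("wrist");cv2.imwrite("pics/w7.png",im)
for r in range(136,236,12):
    g=im[r,160:460].astype(int).sum(1)//3;e=np.diff(g);print(r,[(i+160,int(e[i])) for i in range(len(e)) if abs(e[i])>20])
E
```

```text
{'t': 14.5, 'ee_pos': [0.6445, -0.204, 0.0876], 'wrist_force': [0.982, -0.2926, 0.8586], 'opening': 0.0717, 'grasp_force': 0.1297}
136 [(189, 47), (190, 34), (263, -23), (264, -21)]
148 [(186, 47), (187, 32), (210, -24), (401, 26), (402, 24)]
160 [(183, 42), (184, 39), (212, -24), (377, -22), (401, 29), (402, 54)]
172 [(182, 33), (183, 48), (213, -27), (294, -23), (372, 23), (401, 67)]
184 [(182, 33), (183, 47), (214, -34), (397, -21), (400, 46), (401, 26)]
196 [(182, 43), (183, 31), (215, -36), (295, -25), (371, 22), (399, 29), (400, 52)]
208 [(183, 23), (184, 54), (216, -30), (371, 26), (375, -29), (396, -21), (398, 22), (399, 62)]
220 [(186, 27), (187, 62), (217, -21), (398, 47), (399, 25)]
232 [(189, 39), (190, 41), (296, -30), (374, -25), (397, 27), (398, 49)]
```

The tin now leans 35° on the far finger (z about 125° from upright) with the lid held by it. I'll open fully while keeping that finger in place, then yaw about it so the other finger swings clear to −y.

>>> play_rows(
  plan=[
    {"tx":-0.1,"ty":0,"tz":0,"turn":0},
    {"tx":-0.3,"ty":0,"tz":0,"turn":0},
    {"tx":-0.5,"ty":0,"tz":0,"turn":0},
    {"tx":-0.7,"ty":0,"tz":0,"turn":0},
    {"tx":-0.75,"ty":0,"tz":0,"turn":0},
    {"tx":-0.75,"ty":0,"tz":0,"turn":0},
  ],
  claw=8.7,
)

```text
t: 15.15
ee_pos: [0.6366, -0.204, 0.0875]
tool_rot: [-2.221, -2.221, 0.0]
wrist_force: [-1.0, -1.2, 0.4]
opening: 0.087
grasp_force: 0.1
```

>>> play_rows(
  plan=[
    {"tx":0.17,"ty":-0.61,"tz":0,"turn":0.14},
    {"tx":0.43,"ty":-1.2,"tz":0,"turn":0.28},
    {"tx":0.77,"ty":-1.77,"tz":0,"turn":0.42},
    {"tx":1.16,"ty":-2.31,"tz":0,"turn":0.56},
    {"tx":1.63,"ty":-2.8,"tz":0,"turn":0.7},
    {"tx":1.63,"ty":-2.8,"tz":0,"turn":0.7},
  ],
)

```text
t: 15.75
ee_pos: [0.6538, -0.2328, 0.0876]
tool_rot: [1.326, 2.847, -0.0]
wrist_force: [-1.0, -0.0, 0.0]
opening: 0.0872
grasp_force: 0.1
```

```bash
python3 - <<'E'
from h import *
s=robot.get_state();print({k:np.round(s[k],4).tolist() for k in("t","ee_pos","wrist_force","opening","grasp_force")})
a=robot.get_image("side");b=robot.get_image("top")
cv2.imwrite("pics/s8.png",a);cv2.imwrite("pics/t8.png",b)
# predicted corners alpha=35 in side view vs image gradient check
for al in(30,35,40):
    c,q=np.cos(np.radians(al)),np.sin(np.radians(al))
    for n,X in {"base top +y":(.619+.1037*q-.051*c,-.151,.012+.1037*c+.051*q),"base bot +y":(.619+.0037*q-.051*c,-.151,.012+.051*q+.0037*c),"pivot+y":(.619,-.147,.012)}.items():print(al,n,proj("side",np.array(X)).round(1))
E
```

```text
{'t': 15.75, 'ee_pos': [0.6538, -0.2328, 0.0876], 'wrist_force': [-0.9635, -0.0109, 0.0497], 'opening': 0.0872, 'grasp_force': 0.0778}
30 base top +y [341.9 146.1]
30 base bot +y [357.3 177.1]
30 pivot+y [342.3 180.1]
35 base top +y [338.5 145.2]
35 base bot +y [356.5 175.8]
35 pivot+y [342.3 180.1]
40 base top +y [335.2 144.6]
40 base bot +y [355.5 174.5]
40 pivot+y [342.3 180.1]
```

>>> play_rows(
  plan=[
    {"tx":0.52,"ty":-0.43,"tz":0,"turn":0.14},
    {"tx":1.08,"ty":-0.81,"tz":0,"turn":0.28},
    {"tx":1.66,"ty":-1.11,"tz":0,"turn":0.42},
    {"tx":2.28,"ty":-1.34,"tz":0,"turn":0.56},
    {"tx":2.9,"ty":-1.48,"tz":0,"turn":0.7},
    {"tx":3.67,"ty":-1.55,"tz":0,"turn":0.84},
    {"tx":3.67,"ty":-1.55,"tz":0,"turn":0.87},
    {"tx":3.67,"ty":-1.55,"tz":0,"turn":0.87},
  ],
)

```text
t: 16.65
ee_pos: [0.6896, -0.2469, 0.0873]
tool_rot: [-0.004, -3.141, -0.001]
wrist_force: [-0.5, -0.2, 0.2]
opening: 0.0871
grasp_force: 0.1
```

```bash
python3 - <<'E'
from h import *
s=robot.get_state();print({k:np.round(s[k],4).tolist() for k in("t","q","ee_pos","wrist_force","wrist_torque","opening","grasp_force")})
a=robot.get_image("side");b=robot.get_image("wrist");cv2.imwrite("pics/s9.png",a);cv2.imwrite("pics/w9.png",b)
im=np.zeros((400,800,3),np.uint8);im[:,:400]=cv2.resize(a[90:210,290:410],(400,400),interpolation=2);im[:,400:]=cv2.resize(b,(400,250))[0:250].repeat(1,0) if False else cv2.copyMakeBorder(cv2.resize(b,(400,250)),0,150,0,0,0)
cv2.imwrite("pics/g9.png",im)
E
```

```text
{'t': 16.65, 'q': [-0.496, 0.82, 1.2323, 0.0001, 1.0901, -2.0642], 'ee_pos': [0.6896, -0.2469, 0.0873], 'wrist_force': [-0.549, -0.1647, 0.2152], 'wrist_torque': [0.1012, -0.1836, -0.0007], 'opening': 0.0871, 'grasp_force': 0.092}
```

View pics/g9.png

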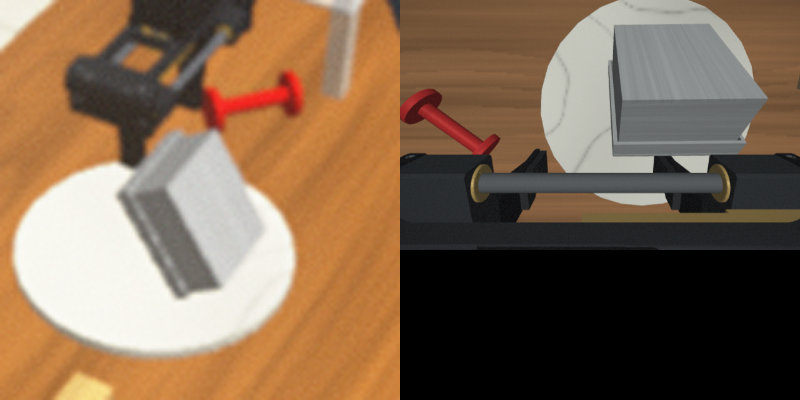

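The other finger is clear. The tin leans on the side of the single finger at its lid edge, lid shut, foot still in place on the board. Next I lower it along the arc.

>>> play_rows(
  plan=[
    {"tx":0.37,"ty":0,"tz":-0.28,"turn":0},
    {"tx":0.74,"ty":0,"tz":-0.55,"turn":0},
    {"tx":1.09,"ty":0,"tz":-0.85,"turn":0},
    {"tx":1.43,"ty":0,"tz":-1.15,"turn":0},
    {"tx":1.75,"ty":0,"tz":-1.45,"turn":0},
    {"tx":2.06,"ty":0,"tz":-1.75,"turn":0},
    {"tx":2.35,"ty":0,"tz":-2.1,"turn":0},
    {"tx":2.63,"ty":0,"tz":-2.45,"turn":0},
    {"tx":2.63,"ty":0,"tz":-2.45,"turn":0},
  ],
)

```text
t: 17.65
ee_pos: [0.7165, -0.2473, 0.0623]
tool_rot: [0.001, 3.141, 0.0]
wrist_force: [0.8, 0.3, 0.5]
opening: 0.087
grasp_force: 0.5
```

```bash
python3 - <<'E'
from h import *
s=robot.get_state();print({k:np.round(s[k],4).tolist() for k in("t","ee_pos","wrist_force","grasp_force")})
a=robot.get_image("side");b=robot.get_image("wrist");cv2.imwrite("pics/s10.png",a);cv2.imwrite("pics/w10.png",b)
for c in (380,420,460,500):
    g=b[0:260,c].astype(int).sum(1)//3;e=np.diff(g);print(c,[(i,int(e[i])) for i in range(len(e)) if abs(e[i])>15])
for al in(45,50,55,60,65):
    c,q=np.cos(np.radians(al)),np.sin(np.radians(al))
    print(al,[proj("wrist",np.array(X)).round(1).tolist() for X in((.619+.1037*q-.051*c,-.192,.012+.1037*c+.051*q),(.619+.1074*q,-.192,.012+.1074*c),(.619+.0037*q-.051*c,-.192,.012+.051*q+.0037*c))])
E
```

```text
{'t': 17.65, 'ee_pos': [0.7165, -0.2473, 0.0623], 'wrist_force': [0.7709, 0.287, 0.5296], 'grasp_force': 0.55}
380 [(197, -19), (198, -39), (235, 47), (236, 31), (241, -33), (242, -32), (248, 16), (249, 47), (250, 34)]
420 [(197, -28), (198, -47), (234, 22), (235, 33), (236, 22), (240, -21), (241, -42), (249, -34)]
460 [(197, -35), (198, -32), (234, 31), (235, 34), (240, -24), (241, -49), (248, 45), (249, 46), (250, 17)]
500 [(196, -22), (197, -44), (234, 43), (235, 32), (240, -31), (241, -31), (246, -20), (247, -19)]
45 [[504.2, 155.9], [450.7, 235.8], [445.4, -25.7]]
50 [[494.0, 183.6], [443.7, 243.4], [446.9, -18.9]]
55 [[484.0, 206.8], [437.1, 248.6], [448.0, -11.1]]
60 [[474.3, 225.7], [431.1, 251.7], [448.8, -2.4]]
65 [[465.0, 240.5], [425.5, 252.8], [449.3, 7.1]]
```

Measured tilt is about 53°, following the finger. Continuing.

>>> play_rows(
  plan=[
    {"tx":0.25,"ty":0,"tz":-0.35,"turn":0},
    {"tx":0.5,"ty":0,"tz":-0.7,"turn":0},
    {"tx":0.72,"ty":0,"tz":-1.07,"turn":0},
    {"tx":0.93,"ty":0,"tz":-1.45,"turn":0},
    {"tx":0.93,"ty":0,"tz":-1.45,"turn":0},
  ],
)

```text
t: 18.25
ee_pos: [0.7256, -0.2473, 0.0477]
tool_rot: [-0.001, -3.141, -0.0]
wrist_force: [1.3, -0.4, -0.5]
opening: 0.0867
grasp_force: 0.7
```

```bash
cat > m.py <<'E'
from h import *
s=robot.get_state();print({k:np.round(s[k],4).tolist() for k in("t","ee_pos","wrist_force","grasp_force")})
b=robot.get_image("wrist")
for c in (380,420,460):
    g=b[0:260,c].astype(int).sum(1)//3;e=np.diff(g);print(c,[(i,int(e[i])) for i in range(len(e)) if abs(e[i])>15])
for al in(55,60,65,70,75,80,85,90):
    c,q=np.cos(np.radians(al)),np.sin(np.radians(al))
    print(al,[proj("wrist",np.array(X)).round(1)[1] for X in((.619+.1037*q-.051*c,-.192,.012+.1037*c+.051*q),(.619+.1074*q,-.192,.012+.1074*c),(.619+.0037*q-.051*c,-.192,.012+.051*q+.0037*c))])
E
python3 m.py
```

```text
{'t': 18.25, 'ee_pos': [0.7256, -0.2473, 0.0477], 'wrist_force': [1.344, -0.4195, -0.4993], 'grasp_force': 0.7351}
380 [(222, -24), (223, -46), (224, -21), (238, 55), (239, 32), (246, -19), (247, -47), (248, -21), (249, 63), (250, 42)]
420 [(222, -28), (223, -60), (237, 26), (238, 41), (239, 20), (246, -28), (247, -59)]
460 [(221, -16), (222, -42), (223, -32), (237, 52), (238, 34), (246, -36), (247, -34), (248, 49), (249, 45), (250, 16)]
55 [np.float64(190.6), np.float64(242.4), np.float64(-50.9)]
60 [np.float64(213.5), np.float64(246.1), np.float64(-41.4)]
65 [np.float64(231.3), np.float64(247.7), np.float64(-30.9)]
70 [np.float64(244.7), np.float64(247.6), np.float64(-19.5)]
75 [np.float64(254.2), np.float64(245.9), np.float64(-7.5)]
80 [np.float64(260.4), np.float64(242.9), np.float64(5.0)]
85 [np.float64(263.9), np.float64(238.8), np.float64(17.7)]
90 [np.float64(265.0), np.float64(233.8), np.float64(30.5)]
```

>>> play_rows(
  plan=[
    {"tx":0.1,"ty":0,"tz":-0.2,"turn":0},
    {"tx":0.2,"ty":0,"tz":-0.4,"turn":0},
    {"tx":0.3,"ty":0,"tz":-0.6,"turn":0},
    {"tx":0.36,"ty":0,"tz":-0.8,"turn":0},
    {"tx":0.43,"ty":0,"tz":-1.0,"turn":0},
    {"tx":0.43,"ty":0,"tz":-1.0,"turn":0},
  ],
)

```text
t: 18.9
ee_pos: [0.7297, -0.2474, 0.0381]
tool_rot: [-0.001, -3.141, -0.0]
wrist_force: [1.0, 0.1, 0.1]
opening: 0.0872
grasp_force: 0.6
```

```bash
python3 m.py
```

```text
{'t': 18.9, 'ee_pos': [0.7297, -0.2474, 0.0381], 'wrist_force': [1.039, 0.1183, 0.1253], 'grasp_force': 0.6413}
380 []
420 [(249, -29), (250, -71), (251, -19)]
460 [(244, 17), (250, 17)]
55 [np.float64(183.8), np.float64(241.9), np.float64(-76.5)]
60 [np.float64(209.7), np.float64(245.9), np.float64(-66.4)]
65 [np.float64(229.6), np.float64(247.7), np.float64(-55.1)]
70 [np.float64(244.3), np.float64(247.5), np.float64(-42.8)]
75 [np.float64(254.7), np.float64(245.7), np.float64(-29.7)]
80 [np.float64(261.4), np.float64(242.6), np.float64(-16.0)]
85 [np.float64(265.0), np.float64(238.3), np.float64(-2.0)]
90 [np.float64(266.2), np.float64(233.0), np.float64(12.0)]
```

```bash
cat > n.py <<'E'
from h import *
b=robot.get_image("top");cv2.imwrite("pics/tn.png",b)
for y in(-.165,-.185,-.21):
    u=int(round(proj("top",np.array([.64,y,.06]))[0]))
    g=b[150:215,u].astype(int).sum(1)//3;e=np.diff(g);print(u,[(i+150,int(e[i])) for i in range(len(e)) if abs(e[i])>10])
for al in(65,70,75,80,85,90):
    c,q=np.cos(np.radians(al)),np.sin(np.radians(al))
    print(al,[proj("top",np.array(X)).round(1).tolist() for X in((.619+.1037*q-.051*c,-.185,.012+.1037*c+.051*q),(.619+.1074*q,-.185,.012+.1074*c),(.619+.0037*q-.051*c,-.185,.012+.051*q+.0037*c),(.619,-.185,.012))])
E
python3 n.py
```

```text
384 [(151, 26), (152, -23), (162, 35), (163, 101), (177, -24), (178, -39), (179, -57), (180, -11)]
391 [(157, 15), (158, 13), (164, 64), (165, -15), (166, -38), (167, -14)]
400 [(150, -18), (151, -21), (152, 15), (153, 13), (154, -17), (155, -21)]
65 [[392.9, 163.4], [390.2, 158.7], [391.4, 198.8], [388.7, 195.2]]
70 [[392.4, 161.3], [389.7, 158.2], [391.4, 197.2], [388.7, 195.2]]
75 [[391.9, 159.5], [389.2, 158.0], [391.4, 195.6], [388.7, 195.2]]
80 [[391.4, 158.0], [388.7, 158.2], [391.4, 194.0], [388.7, 195.2]]
85 [[390.9, 156.8], [388.2, 158.6], [391.4, 192.4], [388.7, 195.2]]
90 [[390.4, 156.0], [387.8, 159.3], [391.3, 190.8], [388.7, 195.2]]
```

About 72° and still resting on the finger. I'll finish the lowering slowly.

>>> play_rows(
  plan=[
    {"tx":0.08,"ty":0,"tz":-0.2,"turn":0},
    {"tx":0.16,"ty":0,"tz":-0.4,"turn":0},
    {"tx":0.22,"ty":0,"tz":-0.6,"turn":0},
    {"tx":0.28,"ty":0,"tz":-0.8,"turn":0},
    {"tx":0.34,"ty":0,"tz":-1.0,"turn":0},
    {"tx":0.38,"ty":0,"tz":-1.2,"turn":0},
    {"tx":0.42,"ty":0,"tz":-1.4,"turn":0},
    {"tx":0.46,"ty":0,"tz":-1.6,"turn":0},
    {"tx":0.5,"ty":0,"tz":-1.8,"turn":0},
    {"tx":0.53,"ty":0,"tz":-2.0,"turn":0},
    {"tx":0.55,"ty":0,"tz":-2.15,"turn":0},
    {"tx":0.57,"ty":0,"tz":-2.25,"turn":0},
    {"tx":0.57,"ty":0,"tz":-2.25,"turn":0},
  ],
)

```text
t: 20.3
ee_pos: [0.7353, -0.2474, 0.0158]
tool_rot: [-0.001, -3.141, -0.0]
wrist_force: [-0.2, 0.1, 0.3]
opening: 0.0871
grasp_force: 0.0
```

```bash
python3 m.py; python3 n.py
```

```text
{'t': 20.3, 'ee_pos': [0.7353, -0.2474, 0.0158], 'wrist_force': [-0.1766, 0.1201, 0.3259], 'grasp_force': 0.0}
380 []
420 []
460 []
55 [np.float64(179.8), np.float64(251.3), np.float64(-139.5)]
60 [np.float64(214.1), np.float64(255.4), np.float64(-127.6)]
65 [np.float64(239.2), np.float64(256.8), np.float64(-114.1)]
70 [np.float64(256.7), np.float64(255.9), np.float64(-99.0)]
75 [np.float64(268.4), np.float64(253.3), np.float64(-82.7)]
80 [np.float64(275.3), np.float64(249.3), np.float64(-65.5)]
85 [np.float64(278.5), np.float64(244.0), np.float64(-47.8)]
90 [np.float64(278.9), np.float64(237.8), np.float64(-29.9)]
384 [(151, 16), (162, 57), (163, 60), (174, -75), (175, -22)]
391 [(155, 19), (161, -13)]
400 []
65 [[392.9, 163.4], [390.2, 158.7], [391.4, 198.8], [388.7, 195.2]]
70 [[392.4, 161.3], [389.7, 158.2], [391.4, 197.2], [388.7, 195.2]]
75 [[391.9, 159.5], [389.2, 158.0], [391.4, 195.6], [388.7, 195.2]]
80 [[391.4, 158.0], [388.7, 158.2], [391.4, 194.0], [388.7, 195.2]]
85 [[390.9, 156.8], [388.2, 158.6], [391.4, 192.4], [388.7, 195.2]]
90 [[390.4, 156.0], [387.8, 159.3], [391.3, 190.8], [388.7, 195.2]]
```

No force on the finger any more, so the tin should be down flat. I'll back off, rise and check.

>>> play_rows(
  plan=[
    {"tx":0.5,"ty":0,"tz":0,"turn":0},
    {"tx":1.2,"ty":0,"tz":0,"turn":0},
    {"tx":1.8,"ty":0,"tz":0.5,"turn":0},
    {"tx":1.8,"ty":0,"tz":4,"turn":0},
    {"tx":1.8,"ty":0,"tz":9,"turn":0},
    {"tx":1.8,"ty":0,"tz":14,"turn":0},
    {"tx":1.8,"ty":0,"tz":19,"turn":0},
    {"tx":-2,"ty":-3,"tz":20,"turn":0},
    {"tx":-6,"ty":-6,"tz":20,"turn":0},
    {"tx":-10,"ty":-9,"tz":20,"turn":0},
    {"tx":-14,"ty":-12,"tz":20,"turn":0},
    {"tx":-18,"ty":-15,"tz":20,"turn":0},
    {"tx":-22,"ty":-18,"tz":20,"turn":0},
    {"tx":-26,"ty":-20,"tz":20,"turn":0},
    {"tx":-30,"ty":-22,"tz":20,"turn":0},
    {"tx":-33,"ty":-25,"tz":20,"turn":0},
    {"tx":-33,"ty":-25,"tz":20,"turn":0},
  ],
)

```text
t: 22.1
ee_pos: [0.4019, -0.5023, 0.2171]
tool_rot: [-0.011, -3.141, 0.006]
wrist_force: [-0.4, 0.1, 0.3]
opening: 0.0869
grasp_force: 0.0
```

```bash
python3 - <<'E'
from h import *
s=robot.get_state();print({k:np.round(s[k],4).tolist() for k in("t","ee_pos","wrist_force")})
T=robot.get_image("top");S=robot.get_image("side");cv2.imwrite("pics/tf.png",T);cv2.imwrite("pics/sf.png",S)
T0=cv2.imread("pics/top0.png");S0=cv2.imread("pics/side0.png")
for n,a,b,box in(("top",T,T0,(340,440,130,230)),("side",S,S0,(285,390,110,205))):
    d=cv2.absdiff(a,b).max(2);m=np.zeros_like(d);x0,x1,y0,y1=box;m[y0:y1,x0:x1]=(d[y0:y1,x0:x1]>22)*255
    m=cv2.morphologyEx(m.astype(np.uint8),cv2.MORPH_CLOSE,np.ones((5,5)));m=cv2.morphologyEx(m,cv2.MORPH_OPEN,np.ones((3,3)))
    c=max(cv2.findContours(m,0,1)[0],key=cv2.contourArea);hull=cv2.convexHull(c);p=cv2.approxPolyDP(hull,3,True)[:,0]
    print(n,cv2.contourArea(c),p.tolist())
# bystander changes
for n,(u,v) in {"bell":(322,239),"block":(326,194),"dish":(308,136),"ball":(351,132),"toy":(466,174)}.items():
    print(n,cv2.absdiff(T,T0)[v-18:v+18,u-18:u+18].max(2).mean().round(1))
# expected flat projection
for cx in(.66,.672):
    for n in("top","side"):
        print(cx,n,"base",[proj(n,np.array([cx+sx*.05,-.193+sy*.042,.063])).round(0).astype(int).tolist() for sx,sy in((1,1),(1,-1),(-1,-1),(-1,1))],"lid",[proj(n,np.array([cx+sx*.0537,-.193+sy*.0457,.012])).round(0).astype(int).tolist() for sx,sy in((1,1),(1,-1),(-1,-1),(-1,1))])
E
```

```text
{'t': 22.1, 'ee_pos': [0.4019, -0.5023, 0.2171], 'wrist_force': [-0.3617, 0.0801, 0.3325]}
top 1241.0 [[406, 159], [407, 197], [375, 197], [374, 161]]
side 1343.0 [[326, 136], [357, 148], [358, 162], [344, 180], [311, 167], [312, 154]]
bell 5.1
block 5.2
dish 3.8
ball 5.1
toy 4.9
0.66 top base [[378, 160], [408, 160], [410, 195], [379, 195]] lid [[375, 163], [406, 163], [407, 199], [376, 200]]
0.66 side base [[315, 154], [330, 137], [361, 149], [347, 167]] lid [[313, 168], [329, 150], [362, 162], [346, 182]]
0.672 top base [[378, 156], [408, 156], [409, 191], [379, 191]] lid [[375, 160], [406, 159], [407, 195], [376, 195]]
0.672 side base [[311, 153], [326, 136], [357, 148], [343, 165]] lid [[309, 167], [325, 149], [358, 161], [343, 180]]
```

The outlines in both views match the tin lying flat upside down at about (0.670, −0.193), roughly 1 cm from the board's centre. The nearby bystanders (bell, near block, dish, ball, foot toy) show no change. Handing in.

```bash
python3 -c "
from plant import robot
print(robot.close_job())"
```

```text
the job is handed in; nothing more can be done
None
```

The job is handed in with the tin upside down, flat on its lid, about 1 cm from the board's centre; the lid looked seated and the five nearest bystanders unmoved in the last pictures, but the walnuts can't be seen inside and hand-in gave no verdict.

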